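# Put the scale weights back in their graded block

## Robot

A 6-joint arm with a two-finger parallel gripper is mounted at the origin on a cart in front of the work surface, level with it; the furniture and walls round the work are solid. World frame = base frame: x ahead of the robot, y to its left, z up, the work surface at z = 0. Lengths are in m, angles in rad, forces in N, time in s.
With the tool pointing down it reaches from about 0.225 to 0.875 m from the base axis. Payload 3.4 kg.
Tool frame: the origin (TCP) lies between the finger pads, 19 mm behind the fingertips; this is the grasp point; z points along the fingers, y is the line along which they close (so a half turn about z gives the same grasp; the last joint's range is limited). The gripper opens to 85 mm and grips with 20 to 120 N. Pads are 22 mm wide; open, the fingers measure 114 mm over their backs; the gripper's body (76 mm by 85 mm) begins 54 mm behind the grasp point. The pads swing forward as they close: fully open they stand 13 mm farther back than shut.
Start: joints at [-1.399, 0.276, 1.505, -0, 1.361, -0.121], TCP at [0.166, -0.551, 0.25] pointing down, gripper open.
Joint ranges: [-2.89, 2.89], [-0.75, 2.08], [0.22, 2.7], [-1.18, 4.32], [0.11, 2.71], [-2.7, 2.7]. Speed limits (rad/s): [2.57, 2.57, 3.14, 3.14, 3.14, 3.14].

## Interface

Orientations are given as a unit quaternion [w, x, y, z].
In Python, from rig import get_state, eyes, order gives the robot as it stands.
- The arm moves only by the tool drive_tool, never from a script. Its argument "rows" is a list of rows, each a list of 4 numbers: the shift along the tool's x, y, z in units of 25 mm (1.0 is 25 mm), then the turn about the tool's z in units of 6 degrees (1.0 is 6 degrees). A call has exactly 8 rows; each row is the pose to reach, as a shift and turn from the pose commanded when the call began, along the tool's axes at that moment; what a row does not reach only later rows make up. A row lasts 1/12 s, in which the tool goes at most 41.7 mm and 7.16 degrees, less where a joint would pass 70% of its speed; a pose out of reach is approached as far as the arm can. A call with a gripper value outside its range is refused whole. "grip" is the finger opening in mm, from 0 to 85.4, set as the call begins (left out, the last holds). The fingers move at their own pace and stop on an object; "newtons" is the grip in N (left out, the last holds). Time passes only in rows, so rows that repeat a pose let the fingers close, or fill a call up. It gives the time, the measured TCP pose, the force, the opening and the grip force at its end, in the units of the state.
- get_state(): the state, without advancing time (a new reading comes with each control period).
- eyes.get_image(name): name is "scene" or "top" or "wrist"; returns (picture, depth): 384x512x3 uint8, red, green, blue; 384x512 float32, m along the optical axis (not along the pixel's ray), 0 where there is no reading.
- eyes.camera_info(name): a dict with "fx", "fy", "cx", "cy" (pixels), "R" (3x3) and "t" (3): a world point X has camera coordinates R X + t. Camera axes: x right, y down, z forward; pixel columns grow to the right and rows downward; lengths in m; the calibration is good to about 2 mm. A picture is of the moment at which its call begins: read the wrist's pose just before it. camera_info takes no time and is no camera call; for the wrist camera it gives the pose at the moment of the call.
- order.sign_off(): hands the job in; it is judged then, once.
The state is a dict: "clock": time; "qpos": joint angles; "qd": joint speeds; "effort": joint torques, N m; "position": TCP position; "ee_rot": TCP orientation; "contact_force": force on the tool from outside, world axes, zero at the start; "moment": the same for the moment, N m; "width": finger opening in m; "gripper_force": force on a finger pad.
Only numpy, scipy, OpenCV 4.12 (cv2) and the standard library are available. Lean on these libraries where they do the work, as an engineer would, in place of code of your own. Each camera call takes 0.05 s, during which the arm holds its last target. There are 200 camera calls.

## Task

The four brass scale weights have been left about the worktop after weighing out the spices. Put each one back in the bore of the wooden weight block that is made for it, so that the row runs from the biggest weight to the smallest as the bores do, every weight standing upright and right down on the felt. Leave the matchbox where it lies.

Things in the scene. Friction and masses are not known exactly. Their poses are not given: they have to be found in the camera images.
- weight_44: Brass scale weight, the biggest of four, about 500 g, upright on the worktop: a round body 44 mm across and 39 mm high, on it a round grip knob 25 mm across, whose top is 56 mm above the underside. Origin: centre of its underside, z up. Pinch the knob from above, fingertips just above the body (round: any yaw will do).
- weight_35: Brass scale weight, the second biggest of four, about 200 g, upright on the worktop: a round body 35 mm across and 30 mm high, on it a round grip knob 20 mm across, whose top is 44 mm above the underside. Origin: centre of its underside, z up. Pinch the knob from above, fingertips just above the body (round: any yaw will do).
- weight_29: Brass scale weight, the second smallest of four, about 100 g, upright on the worktop: a round body 29 mm across and 25 mm high, on it a round grip knob 18 mm across, whose top is 36 mm above the underside. Origin: centre of its underside, z up. Pinch the knob from above, fingertips just above the body (round: any yaw will do).
- weight_23: Brass scale weight, the smallest of four, about 50 g, upright on the worktop: a round body 23 mm across and 20 mm high, on it a round grip knob 14 mm across, whose top is 29 mm above the underside. Origin: centre of its underside, z up. Pinch the knob from above, fingertips just above the body (round: any yaw will do).
- bore_44: Bore for weight_44 in the weight block, the biggest of four: round, 49 mm across, 14 mm deep, its mouth countersunk at 45 degrees to 59 mm, green felt on its floor. Origin: centre of that floor, 18 mm above the worktop; x across the row of bores, y along it, z up. Weight_44 seated here has its origin at this origin.
- bore_35: Bore for weight_35 in the weight block, the second biggest of four: round, 40 mm across, 14 mm deep, its mouth countersunk at 45 degrees to 50 mm, green felt on its floor. Origin: centre of that floor, 18 mm above the worktop; x across the row of bores, y along it, z up. Weight_35 seated here has its origin at this origin.
- bore_29: Bore for weight_29 in the weight block, the second smallest of four: round, 34 mm across, 14 mm deep, its mouth countersunk at 45 degrees to 44 mm, green felt on its floor. Origin: centre of that floor, 18 mm above the worktop; x across the row of bores, y along it, z up. Weight_29 seated here has its origin at this origin.
- bore_23: Bore for weight_23 in the weight block, the smallest of four: round, 28 mm across, 14 mm deep, its mouth countersunk at 45 degrees to 38 mm, green felt on its floor. Origin: centre of that floor, 18 mm above the worktop; x across the row of bores, y along it, z up. Weight_23 seated here has its origin at this origin.
- weight_block: Dark wooden weight block, fixed, 64 x 209 mm (x, y) on a plinth 6 mm larger each way; top 32 mm above the worktop. Origin: centre of its underside; x across the row, away from the robot, y along the row. Four bores on its centre line, biggest at the +y end, centres at y = +70, +13, -37, -81 mm. Close the fingers along x: along y they meet the neighbouring weights.
- matchbox: Matchbox, 36 x 54 x 16 mm, yellow-brown top and black sides, lying flat just behind the weights. Origin: centre of its underside. Not to be moved. Fixed things round the work: an iron pump with a hanging lever to the left, a tall brown jug to the right, spice tins behind, and a shelf 0.63 m above the worktop over its back half, so carry things low (TCP about 0.14 m up clears all).

How it is judged:
By the outcome, as a careful person would: the job done as asked, in the order asked, and still so for the second after the job is handed in, with the robot touching nothing.
It also fails if it takes over 80 s, if anything falls off the work surface, if the arm or the gripper's body presses on something with over 40 N, if the wrist force passes 120 N, or if a joint passes its speed limit or range.

## Working session

There is one attempt and no reset: what is moved stays moved. The work goes in short steps, Python scripts to look and compute and a tool call to move; the robot and the scene stay as the last step left them, time stands still between calls to the robot, and variables do not carry over. Pictures are saved under pics/ and viewed, at most 14 in all, crops included, and the job is handed in when it is done.

Besides the shell and the picture viewer there is one more tool, called after "Call:" as a command line: name --pt "numbers of a row" for each row, then --argument value for the rest. drive_tool: Moves the arm, as the interface text tells. Its arguments: {"type":"object","properties":{"rows":{"type":"array","items":{"type":"array","items":{"type":"number"}}},"grip":{"type":"number"},"newtons":{"type":"number"}},"required":["rows"]}

```bash
mkdir -p pics; ls
python3 - <<'E'
from rig import get_state, eyes
import cv2, numpy as np
s=get_state(); print({k:np.round(v,4).tolist() for k,v in s.items()})
for n in("top","scene"):
    p,d=eyes.get_image(n); i=eyes.camera_info(n)
    cv2.imwrite(f"pics/{n}0.png",p[...,::-1]); np.savez(f"{n}0.npz",p=p,d=d,**i)
    print(n,i)
E
```

```text
pics
{'clock': 0.0, 'qpos': [-1.399, 0.2766, 1.5061, -0.0, 1.3607, -0.121], 'qd': [0.0002, -0.0004, 0.0015, 0.001, 0.0018, -0.0004], 'effort': [0.0019, -41.6768, -24.5807, 0.0005, 0.0111, -0.0], 'position': [0.1659, -0.55, 0.2491], 'ee_rot': [-0.0009, 0.9893, 0.1459, -0.0], 'contact_force': [-0.2576, -0.5448, -0.7575], 'moment': [0.0813, -0.0227, -0.0105], 'gripper_force': 0.0, 'width': 0.0854}
top {'fx': 478.64936666726186, 'fy': 478.64936666726186, 'cx': 249.9780649588994, 'cy': 180.95037335567872, 'R': array([[-0.05614602, -0.99842184, -0.0012087 ],
       [-0.97443753,  0.05506094, -0.21780679],
       [ 0.21752961, -0.01105118, -0.97599116]]), 't': array([-0.02617501,  0.60887507,  0.75477759])}
scene {'fx': 363.30524535927526, 'fy': 363.30524535927526, 'cx': 256.74119203524566, 'cy': 191.8503362665479, 'R': array([[-0.88125964, -0.47243341, -0.01371548],
       [-0.26086008,  0.51038781, -0.81942437],
       [ 0.39412366, -0.71854781, -0.5730232 ]]), 't': array([0.52122455, 0.21569915, 0.61801433])}
```

View pics/top0.png

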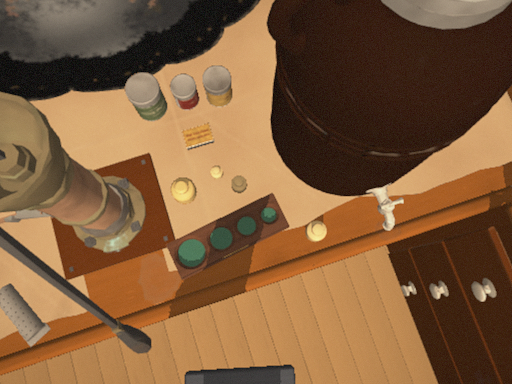

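View pics/scene0.png

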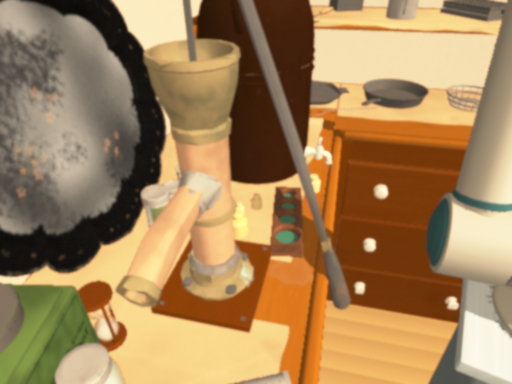

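The top view shows bores at about (192,254), (221,238), (247,226), (269,215), weights at (182,190), (316,231), (216,172), (239,184), and the matchbox at (198,135). Next I'll measure them.

```bash
cat > h.py <<'E'
import numpy as np, cv2
from scipy import ndimage as nd
def cloud(c):
    d=c['d']; v,u=np.indices(d.shape)
    P=np.stack([(u-c['cx'])/c['fx']*d,(v-c['cy'])/c['fy']*d,d],-1)
    return (P-c['t'])@c['R']
def ray(c,u,v,z):
    r=np.array([(u-c['cx'])/c['fx'],(v-c['cy'])/c['fy'],1])@c['R']; o=-c['t']@c['R']
    return o+r*(z-o[2])/r[2]
def proj(c,X):
    q=c['R']@X+c['t']; return c['fx']*q[0]/q[2]+c['cx'],c['fy']*q[1]/q[2]+c['cy']
E
python3 - <<'E'
from h import *
c=dict(np.load('top0.npz')); W=cloud(c); p=c['p']
hsv=cv2.cvtColor(p,cv2.COLOR_RGB2HSV)
print('table z',np.median(W[200:212,130:150,2]),np.median(W[150:165,225:260,2]))
for (u,v) in [(182,190),(316,231),(216,172),(239,184)]:
    w=W[v-18:v+18,u-18:u+18].reshape(-1,3)
    w=w[(w[:,2]>.008)&(w[:,2]<.08)]
    z=np.percentile(w[:,2],95); t=w[w[:,2]>z-.005]
    print((u,v),len(w),'ztop',z.round(4),'knob mid',(t.min(0)+t.max(0))[:2]/2,np.ptp(t,0)[:2], 'body ext',np.ptp(w,0)[:2])
g=((hsv[...,0]>60)&(hsv[...,0]<95)&(hsv[...,1]>80)).astype(np.uint8)
g[:190]=0
n,l,s,ce=cv2.connectedComponentsWithStats(g)
for i in range(1,n):
    if s[i,4]>60: print('green',s[i],ce[i],ray(c,*ce[i],.018), W[int(ce[i][1]),int(ce[i][0])])
cv2.imwrite('pics/crop.png',cv2.resize(p[110:280,140:340,::-1],(800,680))[:600])
for z in (.016,):
    y=((hsv[...,0]>10)&(hsv[...,0]<30)&(W[...,2]>.010)&(W[...,2]<.022)); y[:115]=0;y[160:]=0;y[:,:170]=0;y[:,230:]=0
    q=W[y]; print('matchbox',q.mean(0),q.min(0),q.max(0))
E
```

```text
table z 0.02519494361685602 0.0016082528550184542
(182, 190) 535 ztop 0.0567 knob mid [0.60804681 0.0608852 ] [0.02399584 0.02250419] body ext [0.04910579 0.05849689]
(316, 231) 334 ztop 0.0439 knob mid [ 0.52048587 -0.17121154] [0.01787259 0.01899791] body ext [0.0351153  0.03431232]
(216, 172) 166 ztop 0.0293 knob mid [ 0.62847188 -0.01088321] [0.03690501 0.03525102] body ext [0.04633351 0.04169571]
(239, 184) 229 ztop 0.0364 knob mid [ 0.59973947 -0.04894906] [0.04537421 0.03378644] body ext [0.06827056 0.06097309]
green [262 208  13  13 111] [267.9009009  213.57657658] [ 0.55566233 -0.08970426  0.018     ] [ 0.5565611  -0.08808969  0.01954829]
green [238 217  17  17 146] [246.34931507 225.45890411] [ 0.53646521 -0.04991809  0.018     ] [ 0.53713182 -0.04934361  0.01947288]
green [211 228  21  20 221] [220.7239819  237.92307692] [ 0.51685001 -0.00329053  0.018     ] [ 0.51846753 -0.00212543  0.01883941]
green [178 240  26  26 475] [191.15368421 251.84210526] [0.4952978  0.04984689 0.018     ] [0.4968874  0.0502217  0.01676299]
matchbox [0.71102279 0.03266943 0.01643928] [0.68863288 0.00320344 0.01011176] [0.73540112 0.06269561 0.02093576]
```

View pics/crop.png

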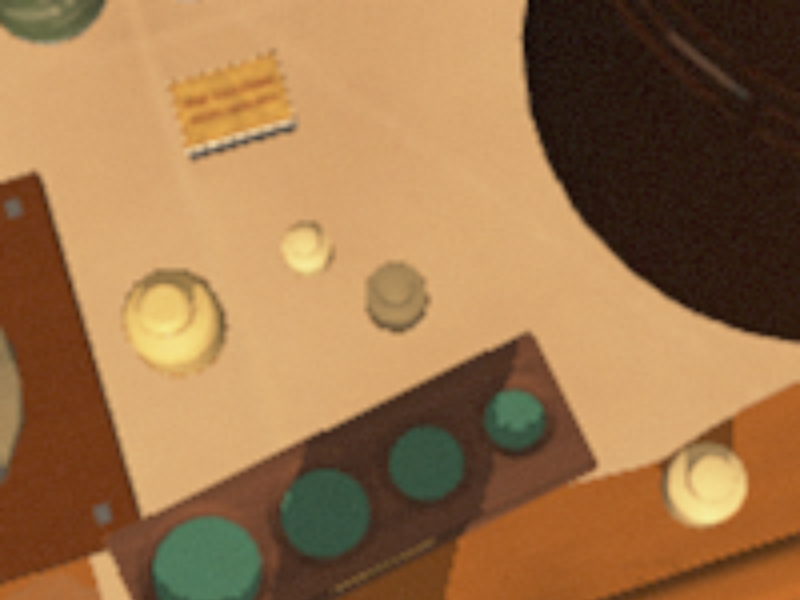

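The enlarged crop confirms all this: the 44 is at crop (173,322), the 23 at (306,248), the 29 in shadow at (396,297) and the 35 at (706,484) at the front edge. The knob heights agree with the sizes given. Next I'll check clearances and the wrist camera's geometry.

```bash
cat >> h.py <<'E'
from scipy.spatial.transform import Rotation as Ro
def toolR(s):
    q=s['ee_rot']; return Ro.from_quat([q[1],q[2],q[3],q[0]]).as_matrix()
def shift(s,target,closedir=None):
    """tool-frame shift in units of 25mm from measured pose, and turn (units 6deg) so tool y lies along closedir(deg)"""
    R=toolR(s); sh=R.T@(np.array(target)-s['position'])/.025
    t=0
    if closedir is not None:
        y=R[:,1]; a=np.degrees(np.arctan2(y[1],y[0])); d=(closedir-a+90)%180-90
        t=-d/6   # tool z down
    return np.round(sh,2),round(t,2)
E
python3 - <<'E'
from h import *
from rig import get_state, eyes
s=get_state(); i=eyes.camera_info('wrist'); R=toolR(s)
print('tool axes',R.round(3).tolist()); 
o=-i['R'].T@i['t']; print('cam in tool',(R.T@(o-s['position'])).round(3),(i['R']@R).round(2).tolist(),i['fx'],i['cx'],i['cy'])
c=dict(np.load('top0.npz')); c2=dict(np.load('scene0.npz'))
print('topcam',-c['t']@c['R'])
W=np.vstack([cloud(k)[k['d']>0].reshape(-1,3) for k in(c,c2)])
for n,x,y in [('44',.608,.061),('35',.5205,-.171),('29',.6,-.049),('23',.628,-.011),('b44',.495,.05),('b23',.555,-.09)]:
    for lo,hi in((.06,.15),(.15,.3),(.3,.5)):
        w=W[(W[:,2]>lo)&(W[:,2]<hi)]; d=np.hypot(w[:,0]-x,w[:,1]-y); j=d.argmin(); print(n,lo,d[j].round(3),w[j].round(3))
E
```

```text
tool axes [[0.957, 0.289, -0.0], [0.289, -0.957, 0.002], [0.0, -0.002, -1.0]]
cam in tool [ 0.081 -0.001 -0.123] [[0.0, 1.0, -0.0], [-0.95, -0.0, -0.31], [-0.31, 0.0, 0.95]] 330.1074605364399 256.7846821986641 189.11903006977695
topcam [ 0.42765462 -0.05131776  0.86924174]
44 0.06 0.092 [0.591 0.152 0.061]
44 0.15 0.096 [0.589 0.155 0.173]
44 0.3 0.078 [0.59  0.137 0.415]
35 0.06 0.074 [ 0.585 -0.206  0.144]
35 0.15 0.07 [ 0.586 -0.193  0.274]
35 0.3 0.071 [ 0.588 -0.193  0.314]
29 0.06 0.087 [ 0.642 -0.125  0.07 ]
29 0.15 0.087 [ 0.639 -0.127  0.275]
29 0.3 0.082 [ 0.673 -0.086  0.44 ]
23 0.06 0.109 [ 0.671 -0.111  0.118]
23 0.15 0.108 [ 0.668 -0.111  0.293]
23 0.3 0.086 [ 0.676 -0.082  0.447]
b44 0.06 0.118 [0.556 0.151 0.064]
b44 0.15 0.12 [0.444 0.159 0.298]
b44 0.3 0.105 [0.544 0.143 0.415]
b23 0.06 0.084 [ 0.616 -0.147  0.083]
b23 0.15 0.084 [ 0.616 -0.147  0.276]
b23 0.3 0.085 [ 0.615 -0.15   0.336]
```

Call:
drive_tool --pt "1 -0.85 0.06 0" --pt "2.3 -1.9 0.15 0" --pt "3.6 -3 0.2 0" --pt "4.9 -4.1 0.3 0" --pt "6.2 -5.2 0.4 0" --pt "7.5 -6.2 0.45 0" --pt "8.8 -7.3 0.5 0" --pt "10.1 -8.4 0.6 0" --grip 45

```text
clock: 0.77
position: [0.3453, -0.2783, 0.2351]
ee_rot: [0.0, 0.989, 0.146, 0.0]
contact_force: [0.7, 0.2, -0.1]
width: 0.0454
gripper_force: 0.0
```

Call:
drive_tool --pt "1.3 -1.1 0.1 0.4" --pt "2.6 -2.2 0.2 0.8" --pt "3.9 -3.3 0.3 1.2" --pt "5.2 -4.3 0.3 1.6" --pt "6.5 -5.4 0.4 2" --pt "7.8 -6.5 0.5 2.4" --pt "9.1 -7.6 0.5 2.8" --pt "10.2 -8.4 0.6 2.8"

```text
clock: 1.43
position: [0.5287, -0.003, 0.2201]
ee_rot: [-0.0, 1.0, -0.0, -0.0]
contact_force: [0.8, -0.9, -0.6]
width: 0.0452
gripper_force: 0.0
```

```bash
cat > look.py <<'E'
import sys
from h import *
from rig import get_state, eyes
def look(tag,name='wrist'):
    i=eyes.camera_info(name); p,d=eyes.get_image(name)
    cv2.imwrite(f'pics/{tag}.png',p[...,::-1]); np.savez(tag+'.npz',p=p,d=d,**i)
    return dict(p=p,d=d,**i)
E
python3 - <<'E'
from look import *
c=look('w1'); print(get_state()['position'])
for n,x,y,z in [('44',.608,.061,.056),('35',.5205,-.171,.044),('29',.6,-.049,.036),('23',.628,-.011,.029),('b44',.495,.05,.018),('b23',.555,-.09,.018)]: print(n,np.round(proj(c,np.array([x,y,z]))))
E
```

```text
[0.53341738 0.00239077 0.21950193]
44 [180.  82.]
35 [435. 179.]
29 [309.  91.]
23 [266.  58.]
b44 [206. 196.]
b23 [345. 138.]
```

View pics/w1.png

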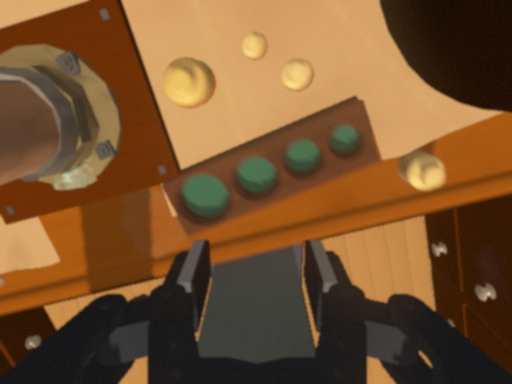

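The wrist view shows the 44 at (189,82), 23 at (254,46), 29 at (297,74), 35 at (423,172) and the bores at (205,196), (256,175), (302,156), (344,139). My first estimates for the 23 and 29 look off, so I'll remeasure them.

Run:
```python
from h import *
for tag,pts in (('w1',{'44':(189,80),'35':(425,172),'29':(297,74),'23':(254,46)}),('top0',{'44':(182,190),'35':(316,231),'29':(239,184),'23':(216,172)})):
    c=dict(np.load(tag+'.npz')); W=cloud(c); p=c['p']
    H={'44':(.056,.039,.044),'35':(.044,.030,.035),'29':(.036,.025,.029),'23':(.029,.020,.023)}
    for n,(u,v) in pts.items():
        h,b,D=H[n]; r=30
        w=W[max(v-r,0):v+r,u-r:u+r]; c0=np.median(w[r-4 if v>=r else v-4:][:8,r-4:r+4].reshape(-1,3),0)
        w=w.reshape(-1,3); z0=w[np.hypot(*(w-c0)[:,:2].T)<D/2]
        k=z0[abs(z0[:,2]-h)<.004]; bd=z0[abs(z0[:,2]-b)<.0025]
        print(tag,n,'c0',c0.round(4),'zmax',np.percentile(z0[:,2],97).round(4),'knob',len(k),k.mean(0).round(4),np.ptp(k,0)[:2].round(3),'all',z0.mean(0).round(4))
    hsv=cv2.cvtColor(p,cv2.COLOR_RGB2HSV)
    g=((hsv[...,0]>60)&(hsv[...,0]<95)&(hsv[...,1]>80)).astype(np.uint8); g[:(190 if tag=='top0' else 100)]=0
    for ct in sorted(cv2.findContours(g,0,1)[0],key=len)[-4:]:
        if len(ct)<10: continue
        m,a,_=cv2.fitEllipse(cv2.convexHull(ct)); e=[ray(c,m[0],m[1],z)[:2].round(4) for z in(.018,.032)]; print('bore',np.round(m),np.round(a,1),e)
```

```text
w1 44 c0 [0.6101 0.0539 0.0548] zmax 0.0558 knob 666 [0.6072 0.0597 0.0544] [0.024 0.024] all [0.61   0.0525 0.0367]
w1 35 c0 [ 0.525  -0.166   0.0275] zmax 0.0425 knob 302 [ 0.5205 -0.1722  0.0417] [0.019 0.019] all [ 0.5253 -0.1648  0.0221]
w1 29 c0 [ 0.6152 -0.0377  0.0346] zmax 0.0355 knob 285 [ 0.6144 -0.0401  0.0342] [0.016 0.016] all [ 0.6149 -0.0368  0.0236]
w1 23 c0 [6.386e-01 2.000e-04 2.730e-02] zmax 0.028 knob 192 [ 6.392e-01 -5.000e-04  2.680e-02] [0.013 0.012] all [ 0.638  -0.      0.0194]
bore [301. 154.] [3.4 4.2] [array([ 0.5399, -0.0469]), array([ 0.5429, -0.045 ])]
bore [254. 174.] [11.4 17.2] [array([ 5.19e-01, -2.00e-04]), array([ 5.229e-01, -3.000e-04])]
bore [205. 193.] [28.3 38.9] [array([0.4984, 0.0512]), array([0.5032, 0.0489])]
top0 44 c0 [0.6004 0.0594 0.0552] zmax 0.0572 knob 153 [0.6074 0.0609 0.0553] [0.024 0.023] all [0.5983 0.0577 0.0335]
top0 35 c0 [ 0.5181 -0.1689  0.0423] zmax 0.0445 knob 96 [ 0.5208 -0.1717  0.0426] [0.018 0.018] all [ 0.5169 -0.1674  0.0267]
top0 29 c0 [ 0.6108 -0.04    0.0341] zmax 0.0368 knob 69 [ 0.6147 -0.0394  0.0352] [0.015 0.015] all [ 0.6092 -0.0399  0.0214]
top0 23 c0 [0.6369 0.0007 0.0256] zmax 0.0295 knob 44 [6.397e-01 6.000e-04 2.780e-02] [0.014 0.013] all [6.355e-01 2.000e-04 1.700e-02]
bore [268. 214.] [12.9 13.1] [array([ 0.5545, -0.0901]), array([ 0.5524, -0.0895])]
bore [221. 238.] [19.5 20.1] [array([ 0.5171, -0.0035]), array([ 0.5156, -0.0043])]
bore [246. 225.] [16.2 16.5] [array([ 0.5369, -0.0497]), array([ 0.5351, -0.0497])]
bore [191. 252.] [25. 26.] [array([0.4943, 0.0498]), array([0.4932, 0.0482])]
```

Run:
```python
from h import *
for tag in('w1','top0'):
    c=dict(np.load(tag+'.npz')); W=cloud(c); p=c['p'].astype(int)
    a=np.array([-.397,.918]);b=np.array([.918,.397]);q=W[...,:2]-[.525,-.0215]
    near=(abs(q@a)<.125)&(abs(q@b)<.055)&(c['d']>0)
    for lo,hi in((.025,.040),):
        m=(near&(W[...,2]>lo)&(W[...,2]<hi)).astype(np.uint8)
        m=cv2.morphologyEx(m,cv2.MORPH_OPEN,np.ones((3,3))); P=W[m>0]
        r=cv2.minAreaRect(P[:,:2].astype(np.float32)*1000); print(tag,'top rect',np.round(r[0],1),np.round(r[1],1),r[2],P[:,2].mean())
    g=(near&(p[...,1]>p[...,0]*1.25)).astype(np.uint8)
    for ct in cv2.findContours(g,0,1)[0]:
        if cv2.contourArea(ct)<40: continue
        (u,v),ax,_=cv2.fitEllipse(cv2.convexHull(ct)); e=ray(c,u,v,.018)
        o=-c['t']@c['R']; s=(e-o)[:2]/(o[2])*.009/2
        d=np.array(ax)*c['d'][int(v),int(u)]/c['fx']*1000
        print(' bore',round(u),round(v),d.round(1),(e[:2]-s).round(4),'z',W[int(v),int(u),2].round(4))
```

```text
w1 top rect [521.7 -15.9] [ 64.7 209.6] 22.99066734313965 0.030183689406596916
 bore 205 195 [38.9 43.4] [0.4978 0.051 ] z 0.0178
 bore 256 174 [30.8 34.9] [ 0.5202 -0.002 ] z 0.0169
 bore 302 155 [24.5 29.6] [ 0.5396 -0.0477] z 0.0179
 bore 344 137 [16.2 23.9] [ 0.5572 -0.0878] z 0.0173
top0 top rect [522.4 -14.8] [ 65.1 209.2] 23.105466842651367 0.031198663794015948
 bore 191 252 [45.2 47.4] [0.4939 0.0493] z 0.0174
 bore 221 238 [36.8 37.9] [ 0.5167 -0.0037] z 0.0188
 bore 246 225 [30.7 31.6] [ 0.5364 -0.0495] z 0.0195
 bore 268 214 [24.3 25.8] [ 0.5537 -0.0897] z 0.0184
```

Both views agree. The block rectangle measures 65 x 209 mm, centred at (0.522, -0.0153) and turned 23.05°. I'll go for the 44 first.

Call:
drive_tool --pt "0.6 -0.5 0.5 0" --pt "1.4 -1.1 1.2 0" --pt "2.2 -1.7 2.2 0" --pt "2.8 -2.2 3.2 0" --pt "2.96 -2.32 4 0" --pt "2.96 -2.32 4.6 0" --pt "2.96 -2.32 4.9 0" --pt "2.96 -2.32 4.9 0"

```text
clock: 2.15
position: [0.6006, 0.0522, 0.0954]
ee_rot: [0.0, 1.0, -0.0, -0.003]
contact_force: [-0.4, -1.0, -0.3]
width: 0.0449
gripper_force: 0.0
```

```bash
python3 -c "
from h import *; from rig import get_state
s=get_state(); print(s['position'],shift(s,[.6073,.0603,.0605]))"
```

```text
[0.60058112 0.05223323 0.09537948] (array([ 0.28, -0.32,  1.39]), 0)
```

Call:
drive_tool --pt "0.13 -0.17 0.1 0" --pt "0.13 -0.17 0.2 0" --pt "0.13 -0.17 0.2 0" --pt "0.13 -0.17 0.2 0" --pt "0.13 -0.17 0.2 0" --pt "0.13 -0.17 0.2 0" --pt "0.13 -0.17 0.2 0" --pt "0.13 -0.17 0.2 0"

```text
clock: 2.82
position: [0.6056, 0.0566, 0.093]
ee_rot: [0.0, 1.0, -0.0, 0.0]
contact_force: [-0.1, 0.6, -0.5]
width: 0.045
gripper_force: 0.0
```

```bash
python3 -c "
from h import *; from rig import get_state
s=get_state(); print(s['position'],s['qd'].round(3) if hasattr(s['qd'],'round') else s['qd'],shift(s,[.6073,.0603,.0605]))"
```

```text
[0.60560882 0.05660845 0.09298001] [ 0.001  0.004  0.001 -0.    -0.002 -0.002] (array([ 0.07, -0.15,  1.3 ]), 0)
```

Call:
drive_tool --pt "0.07 -0.15 0.2 0" --pt "0.07 -0.15 0.5 0" --pt "0.07 -0.15 0.8 0" --pt "0.07 -0.15 1.1 0" --pt "0.07 -0.15 1.3 0" --pt "0.07 -0.15 1.3 0" --pt "0.07 -0.15 1.3 0" --pt "0.07 -0.15 1.3 0"

```text
clock: 3.48
position: [0.6075, 0.0603, 0.0602]
ee_rot: [0.0, 1.0, -0.0, 0.0]
contact_force: [1.0, -0.9, 1.1]
width: 0.0449
gripper_force: 0.0
```

Call:
drive_tool --pt "0 0 0 0" --pt "0 0 0 0" --pt "0 0 0 0" --pt "0 0 0 0" --pt "0 0 0 0" --pt "0 0 0 0" --pt "0 0 0 0" --pt "0 0 0 0" --grip 15 --newtons 60

```text
clock: 4.15
position: [0.6078, 0.0601, 0.0609]
ee_rot: [0.0, 1.0, -0.0, 0.001]
contact_force: [-0.2, -2.3, 5.7]
width: 0.0223
gripper_force: 58.9
```

Call:
drive_tool --pt "0 0 -0.3 0" --pt "0 0 -0.8 0" --pt "0 0 -1.4 0" --pt "0 0 -2 0" --pt "0 0 -2.4 0" --pt "0 0 -2.6 0" --pt "0 0 -2.6 0" --pt "0 0 -2.6 0"

```text
clock: 4.82
position: [0.6068, 0.0605, 0.1246]
ee_rot: [-0.0, 1.0, -0.0, -0.001]
contact_force: [-0.4, -0.0, -5.6]
width: 0.0227
gripper_force: 59.4
```

Call:
drive_tool --pt "-0.4 0 0 0" --pt "-1 0.1 0 0" --pt "-1.8 0.2 0 0" --pt "-2.6 0.3 0 0" --pt "-3.4 0.4 0 0" --pt "-4.1 0.44 0 0" --pt "-4.5 0.44 0 0" --pt "-4.53 0.44 0 0"

```text
clock: 5.48
position: [0.49, 0.0497, 0.1244]
ee_rot: [-0.0, 1.0, -0.0, -0.003]
contact_force: [-0.5, 0.5, -4.3]
width: 0.0222
gripper_force: 59.4
```

Call:
drive_tool --pt "0 0 0.2 0" --pt "0 0 0.5 0" --pt "0 0 0.6 0" --pt "0 0 0.6 0" --pt "0 0 0.6 0" --pt "0 0 0.6 0" --pt "0 0 0.6 0" --pt "0 0 0.6 0"

```text
clock: 6.15
position: [0.4944, 0.0494, 0.1104]
ee_rot: [0.0, 1.0, -0.0, 0.0]
contact_force: [0.1, -0.4, -4.5]
width: 0.0227
gripper_force: 59.4
```

Run:
```python
from look import *
s=get_state(); print(s['position'],s['contact_force'],s['width'],shift(s,[.4946,.0491,.080]))
look('w2')
```

```text
[0.49438798 0.04944134 0.11035314] [ 0.06906143 -0.41593549 -4.48101331] 0.022695440956687345 (array([0.01, 0.01, 1.21]), 0)
```

View pics/w2.png

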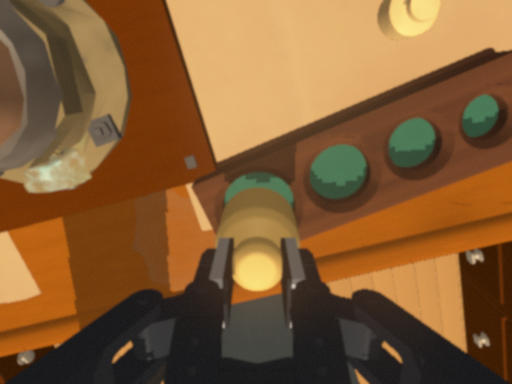

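The wrist view shows the 44 held upright at (258,250), with bore_44's felt showing evenly behind it at (258,190). I'll lower it.

Call:
drive_tool --pt "0 0 0.2 0" --pt "0 0 0.45 0" --pt "0 0 0.7 0" --pt "0 0 0.9 0" --pt "0 0 1.05 0" --pt "0 0 1.15 0" --pt "0 0 1.25 0" --pt "0 0 1.25 0"

```text
clock: 6.87
position: [0.4942, 0.0494, 0.079]
ee_rot: [0.0, 1.0, -0.0, 0.0]
contact_force: [0.2, -0.2, -5.6]
width: 0.0223
gripper_force: 59.4
```

Call:
drive_tool --pt "0 0 0 0" --pt "0 0 0 0" --pt "0 0 0 0" --pt "0 0 0 0" --pt "0 0 0 0" --pt "0 0 0 0" --pt "0 0 0 0" --pt "0 0 0 0"

```text
clock: 7.53
position: [0.4941, 0.0494, 0.079]
ee_rot: [0.0, 1.0, -0.0, 0.0]
contact_force: [0.5, -0.8, -5.8]
width: 0.0225
gripper_force: 59.4
```

Call:
drive_tool --pt "0 0 0.03 0" --pt "0 0 0.06 0" --pt "0 0 0.09 0" --pt "0 0 0.12 0" --pt "0 0 0.12 0" --pt "0 0 0.12 0" --pt "0 0 0.12 0" --pt "0 0 0.12 0"

```text
clock: 8.2
position: [0.4944, 0.0493, 0.0787]
ee_rot: [0.0, 1.0, -0.0, 0.001]
contact_force: [-5.0, -1.0, 16.8]
width: 0.0223
gripper_force: 61.9
```

Call:
drive_tool --pt "0 0 -0.04 0" --pt "0 0 -0.06 0" --pt "0 0 -0.06 0" --pt "0 0 -0.06 0" --pt "0 0 -0.3 0" --pt "0 0 -0.9 0" --pt "0 0 -1.6 0" --pt "0 0 -2.3 0" --grip 45

```text
clock: 8.87
position: [0.4938, 0.0495, 0.134]
ee_rot: [0.0, 1.0, -0.0, -0.001]
contact_force: [0.4, -0.1, -0.4]
width: 0.0447
gripper_force: 0.0
```

Call:
drive_tool --pt "0 0.5 0 0" --pt "0 1.2 0 -1.1" --pt "0 2 0 -2.2" --pt "0 3 0 -3.3" --pt "0 4 0 -4.4" --pt "0 5 0 -5.5" --pt "0 6 0 -6.6" --pt "0 6.5 0 -7.7"

```text
clock: 9.53
position: [0.4943, -0.1157, 0.1338]
ee_rot: [0.001, 0.919, 0.394, 0.0]
contact_force: [0.8, -0.4, 0.3]
width: 0.0447
gripper_force: 0.0
```

```bash
python3 -c "
from h import *; from rig import get_state
s=get_state(); print(s['position'],shift(s,[.5206,-.172,.12],23.05))"
```

```text
[ 0.49434802 -0.11573516  0.13376482] (array([-0.91,  2.31,  0.55]), np.float64(-11.1))
```

Call:
drive_tool --pt "-0.1 0.3 0 -1.15" --pt "-0.3 0.8 0 -2.3" --pt "-0.5 1.3 0.1 -3.4" --pt "-0.7 1.8 0.2 -4.6" --pt "-0.9 2.3 0.3 -5.7" --pt "-0.91 2.31 0.4 -6.9" --pt "-0.91 2.31 0.5 -8" --pt "-0.91 2.31 0.55 -9.1"

```text
clock: 10.2
position: [0.5199, -0.1698, 0.1194]
ee_rot: [-0.0, 0.636, 0.772, -0.0]
contact_force: [-0.2, -0.4, 0.0]
width: 0.0452
gripper_force: 0.0
```

Call:
drive_tool --pt "0 0 0 -1" --pt "0 0 0 -2" --pt "0 0 0 -2" --pt "0 0 0 -2" --pt "0 0 0 -2" --pt "0 0 0 -2" --pt "0 0 0 -2" --pt "0 0 0 -2"

```text
clock: 10.87
position: [0.5199, -0.1694, 0.1198]
ee_rot: [0.0, 0.554, 0.833, -0.0]
contact_force: [-0.5, -0.6, -1.1]
width: 0.045
gripper_force: 0.0
```

```bash
python3 -c "
from h import *; from rig import get_state
s=get_state(); print(s['position'],shift(s,[.5206,-.172,.051],23.05))"
```

```text
[ 0.5199112  -0.16943978  0.11977592] (array([-0.1 , -0.01,  2.75]), np.float64(-0.05))
```

Call:
drive_tool --pt "-0.1 0 0.4 0" --pt "-0.1 0 0.9 0" --pt "-0.1 0 1.5 0" --pt "-0.1 0 2.1 0" --pt "-0.1 0 2.5 0" --pt "-0.1 0 2.7 0" --pt "-0.1 0 2.75 0" --pt "-0.1 0 2.75 0"

```text
clock: 11.53
position: [0.5209, -0.1718, 0.0507]
ee_rot: [-0.0, 0.554, 0.833, -0.0]
contact_force: [0.1, -0.1, 1.2]
width: 0.0451
gripper_force: 0.0
```

Call:
drive_tool --pt "0 0 0 0" --pt "0 0 0 0" --pt "0 0 0 0" --pt "0 0 0 0" --pt "0 0 0 0" --pt "0 0 0 0" --pt "0 0 0 0" --pt "0 0 0 0" --grip 12 --newtons 50

```text
clock: 12.2
position: [0.5213, -0.1721, 0.0519]
ee_rot: [0.001, 0.554, 0.833, -0.0]
contact_force: [-0.9, 0.2, 7.0]
width: 0.0166
gripper_force: 49.0
```

Call:
drive_tool --pt "0 0 -0.3 0" --pt "0 0 -0.8 0" --pt "0 0 -1.4 0" --pt "0 0 -2 0" --pt "0 0 -2.4 0" --pt "0 0 -2.6 0" --pt "0 0 -2.6 0" --pt "0 0 -2.6 0"

```text
clock: 12.87
position: [0.5206, -0.1716, 0.1157]
ee_rot: [-0.0, 0.554, 0.833, -0.0]
contact_force: [-0.4, -0.0, -2.0]
width: 0.0165
gripper_force: 49.1
```

```bash
python3 -c "
from h import *; from rig import get_state
s=get_state(); print(s['position'],s['width'],shift(s,[.5169,-.0033,.115],23.05))"
```

```text
[ 0.52060245 -0.17158639  0.115736  ] 0.01652703553461445 (array([6.26, 2.47, 0.03]), np.float64(-0.05))
```

Call:
drive_tool --pt "0.5 0.2 0 0" --pt "1.4 0.6 0 0" --pt "2.4 1 0 0" --pt "3.5 1.4 0 0" --pt "4.6 1.8 0 0" --pt "5.5 2.2 0 0" --pt "6.1 2.4 0 0" --pt "6.26 2.47 0 0"

```text
clock: 13.53
position: [0.5155, -0.0002, 0.115]
ee_rot: [-0.002, 0.552, 0.834, -0.0]
contact_force: [0.6, 0.0, -1.6]
width: 0.0165
gripper_force: 49.1
```

Call:
drive_tool --pt "0 0 0.2 0" --pt "0 0 0.4 0" --pt "0 0 0.6 0" --pt "0 0 0.6 0" --pt "0 0 0.6 0" --pt "0 0 0.6 0" --pt "0 0 0.6 0" --pt "0 0 0.6 0"

```text
clock: 14.2
position: [0.5175, -0.004, 0.1012]
ee_rot: [0.0, 0.554, 0.833, 0.0]
contact_force: [-0.8, -1.0, -1.7]
width: 0.0162
gripper_force: 49.1
```

Run:
```python
from look import *
s=get_state(); print(s['position'],shift(s,[.5169,-.0033,.0695],23.05))
look('w3')
```

```text
[ 0.51745777 -0.00395329  0.10117109] (array([ 0.03, -0.01,  1.27]), np.float64(-0.05))
```

View pics/w3.png

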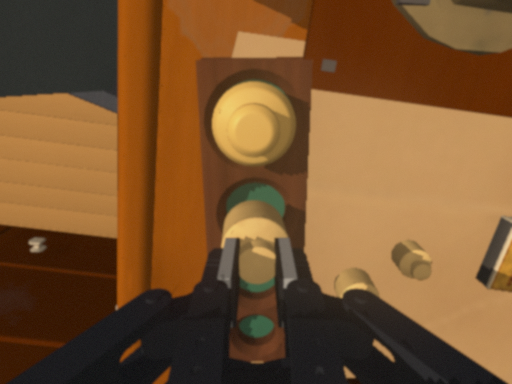

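The 44 is seated level at (253,123), and the 35 hangs upright over its bore at (255,195).

Call:
drive_tool --pt "0.03 0 0.2 0" --pt "0.03 0 0.45 0" --pt "0.03 0 0.7 0" --pt "0.03 0 0.9 0" --pt "0.03 0 1.05 0" --pt "0.03 0 1.15 0" --pt "0.03 0 1.24 0" --pt "0.03 0 1.24 0"

```text
clock: 14.92
position: [0.5169, -0.003, 0.0701]
ee_rot: [-0.0, 0.554, 0.833, -0.0]
contact_force: [-1.0, -0.2, -1.3]
width: 0.0168
gripper_force: 49.2
```

Call:
drive_tool --pt "0 0 0.03 0" --pt "0 0 0.06 0" --pt "0 0 0.09 0" --pt "0 0 0.09 0" --pt "0 0 0.09 0" --pt "0 0 0.09 0" --pt "0 0 0.09 0" --pt "0 0 0.09 0"

```text
clock: 15.58
position: [0.517, -0.0031, 0.0698]
ee_rot: [0.001, 0.553, 0.833, -0.0]
contact_force: [-5.4, 0.1, 12.7]
width: 0.0164
gripper_force: 50.5
```

Call:
drive_tool --pt "0 0 -0.03 0" --pt "0 0 -0.05 0" --pt "0 0 -0.05 0" --pt "0 0 -0.05 0" --pt "0 0 -0.3 0" --pt "0 0 -0.8 0" --pt "0 0 -1.4 0" --pt "0 0 -2 0" --grip 40

```text
clock: 16.25
position: [0.5168, -0.0029, 0.1182]
ee_rot: [-0.0, 0.554, 0.833, -0.0]
contact_force: [0.7, 0.0, 0.6]
width: 0.0403
gripper_force: 0.0
```

Call:
drive_tool --pt "-0.3 0.3 0 0" --pt "-0.9 0.9 0 0" --pt "-1.5 1.6 0 0" --pt "-2.2 2.3 0 0" --pt "-2.7 2.8 0.2 0" --pt "-2.88 3 0.5 0" --pt "-2.88 3 0.8 0" --pt "-2.88 3 0.8 0"

```text
clock: 16.92
position: [0.6117, -0.0398, 0.0948]
ee_rot: [-0.003, 0.554, 0.833, -0.001]
contact_force: [-0.6, -0.0, -0.1]
width: 0.0399
gripper_force: 0.0
```

Call:
drive_tool --pt "0 0 0 0" --pt "0 0 0 0" --pt "0 0 0 0" --pt "0 0 0 0" --pt "0 0 0 0" --pt "0 0 0 0" --pt "0 0 0 0" --pt "0 0 0 0"

```text
clock: 17.58
position: [0.614, -0.0402, 0.0979]
ee_rot: [0.0, 0.554, 0.833, 0.0]
contact_force: [-0.6, -0.4, -0.3]
width: 0.0403
gripper_force: 0.0
```

Run:
```python
from look import *
s=get_state(); print(s['position'],shift(s,[.6145,-.0398,.046],23.05))
c=look('w4')
for n,x,y,z in [('29',.6145,-.0398,.036),('23',.6395,0,.029),('44s',.4946,.0491,.074),('35s',.5169,-.0033,.062)]: print(n,np.round(proj(c,np.array([x,y,z]))))
```

```text
[ 0.61397426 -0.04021504  0.09791751] (array([0.01, 0.03, 2.08]), np.float64(-0.05))
29 [257. 220.]
23 [321. 174.]
44s [ 55. -54.]
35s [ 94. 101.]
```

View pics/w4.png

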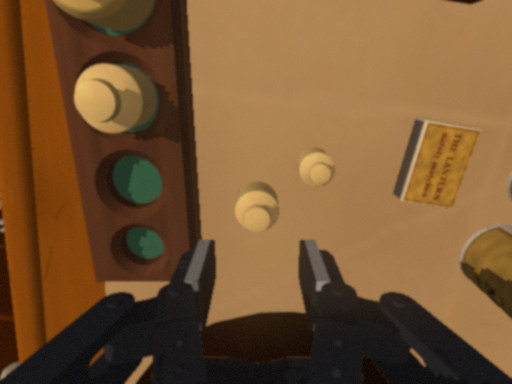

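The 29's knob is at (257,212) and the 23's at (317,172). The 35 is seated at (97,100). I'll check the 29 and 23 against depth.

Run:
```python
from h import *
c=dict(np.load('w4.npz')); W=cloud(c)
for n,u,v,h in (('29',257,208,.036),('23',316,168,.029),('35s',110,98,.062)):
    w=W[v-35:v+35,u-35:u+35].reshape(-1,3); k=w[abs(w[:,2]-h)<.004]
    print(n,len(k),k.mean(0).round(4),((k.min(0)+k.max(0))/2).round(4),np.ptp(k,0).round(4), 'px',np.round(proj(c,k.mean(0))))
print(np.median(W[60:100,250:400,2]))
```

```text
29 534 [ 0.6142 -0.04    0.0342] [ 0.6142 -0.0404  0.0342] [0.0161 0.0162 0.0044] px [256. 219.]
23 350 [ 0.6392 -0.0007  0.027 ] [ 0.6394 -0.0007  0.027 ] [0.0127 0.0129 0.004 ] px [319. 174.]
35s 1340 [ 0.5162 -0.0038  0.0595] [ 0.516  -0.0041  0.06  ] [0.0202 0.0195 0.004 ] px [ 95. 101.]
0.00040005002879854416
```

Depth confirms (0.6142, -0.040), so I'll grasp the 29.

Call:
drive_tool --pt "0 0.02 0.3 0" --pt "0 0.02 0.7 0" --pt "0 0.02 1.2 0" --pt "0 0.02 1.6 0" --pt "0 0.02 1.9 0" --pt "0 0.02 2.05 0" --pt "0 0.02 2.08 0" --pt "0 0.02 2.08 0"

```text
clock: 18.3
position: [0.6144, -0.04, 0.0454]
ee_rot: [-0.0, 0.554, 0.833, -0.0]
contact_force: [0.1, -0.7, 0.8]
width: 0.0402
gripper_force: 0.0
```

Call:
drive_tool --pt "0 0 0 0" --pt "0 0 0 0" --pt "0 0 0 0" --pt "0 0 0 0" --pt "0 0 0 0" --pt "0 0 0 0" --pt "0 0 0 0" --pt "0 0 0 0" --grip 9 --newtons 40

```text
clock: 18.97
position: [0.6148, -0.0401, 0.0463]
ee_rot: [0.001, 0.554, 0.833, 0.0]
contact_force: [-0.1, 0.3, 4.8]
width: 0.0133
gripper_force: 39.2
```

Call:
drive_tool --pt "0 0 -0.3 0" --pt "0 0 -0.8 0" --pt "0 0 -1.4 0" --pt "0 0 -2 0" --pt "0 0 -2.4 0" --pt "0 0 -2.6 0" --pt "0 0 -2.6 0" --pt "0 0 -2.6 0"

```text
clock: 19.63
position: [0.6141, -0.04, 0.1104]
ee_rot: [-0.0, 0.554, 0.833, -0.0]
contact_force: [0.7, 0.2, -1.7]
width: 0.0133
gripper_force: 39.2
```

```bash
python3 -c "
from h import *; from rig import get_state
s=get_state(); print(s['position'],s['width'],shift(s,[.5365,-.0493,.11],23.05))"
```

```text
[ 0.61406391 -0.03996726  0.11042693] 0.013315670683589406 (array([ 0.86, -3.01,  0.02]), np.float64(-0.05))
```

Call:
drive_tool --pt "0.1 -0.4 0 0" --pt "0.3 -1 0 0" --pt "0.5 -1.7 0 0" --pt "0.7 -2.4 0 0" --pt "0.86 -2.9 0 0" --pt "0.86 -3.01 0 0" --pt "0.86 -3.01 0 0" --pt "0.86 -3.01 0 0"

```text
clock: 20.3
position: [0.5371, -0.0495, 0.1106]
ee_rot: [0.0, 0.554, 0.833, 0.0]
contact_force: [-0.2, -0.3, -0.7]
width: 0.0133
gripper_force: 39.2
```

Call:
drive_tool --pt "0 0 0.2 0" --pt "0 0 0.4 0" --pt "0 0 0.6 0" --pt "0 0 0.6 0" --pt "0 0 0.6 0" --pt "0 0 0.6 0" --pt "0 0 0.6 0" --pt "0 0 0.6 0"

```text
clock: 20.97
position: [0.537, -0.0494, 0.0959]
ee_rot: [0.0, 0.554, 0.833, 0.0]
contact_force: [-0.3, -0.7, -0.8]
width: 0.0133
gripper_force: 39.2
```

Run:
```python
from look import *
s=get_state(); print(s['position'],s['width'],shift(s,[.5365,-.0493,.0643],23.05))
look('w5')
```

```text
[ 0.53695961 -0.04935706  0.09592341] 0.013340457410017931 (array([ 0.01, -0.02,  1.26]), np.float64(-0.05))
```

View pics/w5.png

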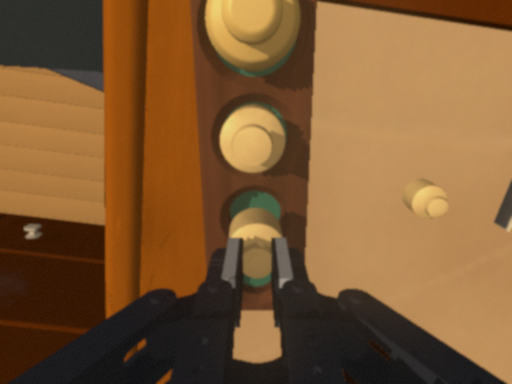

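The 35 is seated at (252,138) and the 44 at (252,30). The 29 hangs over its bore at (255,205), lined up, so I'll lower it.

Call:
drive_tool --pt "0 -0.02 0.2 0" --pt "0 -0.02 0.45 0" --pt "0 -0.02 0.7 0" --pt "0 -0.02 0.9 0" --pt "0 -0.02 1.05 0" --pt "0 -0.02 1.15 0" --pt "0 -0.02 1.22 0" --pt "0 -0.02 1.22 0"

```text
clock: 21.68
position: [0.5361, -0.0495, 0.0648]
ee_rot: [-0.0, 0.554, 0.833, -0.0]
contact_force: [0.6, -0.9, -0.2]
width: 0.0132
gripper_force: 39.2
```

Call:
drive_tool --pt "0 0 0.03 0" --pt "0 0 0.06 0" --pt "0 0 0.1 0" --pt "0 0 0.1 0" --pt "0 0 0.1 0" --pt "0 0 0.1 0" --pt "0 0 0.1 0" --pt "0 0 0.1 0"

```text
clock: 22.35
position: [0.5365, -0.0498, 0.0643]
ee_rot: [0.001, 0.553, 0.833, 0.0]
contact_force: [-3.2, 0.1, 7.7]
width: 0.013
gripper_force: 39.9
```

Call:
drive_tool --pt "0 0 -0.03 0" --pt "0 0 -0.05 0" --pt "0 0 -0.05 0" --pt "0 0 -0.05 0" --pt "0 0 -0.3 0" --pt "0 0 -0.8 0" --pt "0 0 -1.4 0" --pt "0 0 -2 0" --grip 36

```text
clock: 23.02
position: [0.536, -0.0495, 0.1132]
ee_rot: [-0.0, 0.554, 0.833, -0.0]
contact_force: [0.4, -0.0, -0.9]
width: 0.036
gripper_force: 0.0
```

Call:
drive_tool --pt "0.1 0.4 0 0" --pt "0.2 1.1 0 0" --pt "0.2 2 0 0" --pt "0.2 3 0 0" --pt "0.2 3.9 0.2 0" --pt "0.2 4.4 0.6 0" --pt "0.2 4.56 1 0" --pt "0.2 4.56 1 0"

```text
clock: 23.68
position: [0.6378, -0.0001, 0.0841]
ee_rot: [-0.003, 0.553, 0.833, -0.002]
contact_force: [-0.7, -0.8, -0.9]
width: 0.036
gripper_force: 0.0
```

Call:
drive_tool --pt "0 0 0 0" --pt "0 0 0 0" --pt "0 0 0 0" --pt "0 0 0 0" --pt "0 0 0 0" --pt "0 0 0 0" --pt "0 0 0 0" --pt "0 0 0 0"

```text
clock: 24.35
position: [0.6394, -0.0009, 0.088]
ee_rot: [0.0, 0.554, 0.833, 0.0]
contact_force: [-0.1, -0.2, 0.2]
width: 0.036
gripper_force: 0.0
```

```bash
python3 -c "
from h import *; from rig import get_state
s=get_state(); print(s['position'],s['width'],shift(s,[.6394,-.0003,.0405],23.05))"
```

```text
[ 0.63941936 -0.0008796   0.08797493] 0.03596326442531461 (array([0.02, 0.01, 1.9 ]), np.float64(-0.05))
```

Call:
drive_tool --pt "0.02 0 0.3 0" --pt "0.02 0 0.7 0" --pt "0.02 0 1.1 0" --pt "0.02 0 1.5 0" --pt "0.02 0 1.75 0" --pt "0.02 0 1.85 0" --pt "0.02 0 1.88 0" --pt "0.02 0 1.88 0"

```text
clock: 25.02
position: [0.6393, -0.0003, 0.0404]
ee_rot: [-0.0, 0.554, 0.833, -0.0]
contact_force: [0.3, -0.4, 0.5]
width: 0.036
gripper_force: 0.0
```

Call:
drive_tool --pt "0 0 0 0" --pt "0 0 0 0" --pt "0 0 0 0" --pt "0 0 0 0" --pt "0 0 0 0" --pt "0 0 0 0" --pt "0 0 0 0" --pt "0 0 0 0" --grip 5 --newtons 30

```text
clock: 25.68
position: [0.6396, -0.0004, 0.0412]
ee_rot: [0.0, 0.554, 0.833, 0.0]
contact_force: [0.0, -0.0, 4.6]
width: 0.0096
gripper_force: 29.4
```

Call:
drive_tool --pt "0 0 -0.3 0" --pt "0 0 -0.8 0" --pt "0 0 -1.4 0" --pt "0 0 -2 0" --pt "0 0 -2.4 0" --pt "0 0 -2.6 0" --pt "0 0 -2.6 0" --pt "0 0 -2.6 0"

```text
clock: 26.35
position: [0.6389, -0.0003, 0.1055]
ee_rot: [-0.0, 0.554, 0.833, -0.0]
contact_force: [-0.1, -0.0, -1.4]
width: 0.0097
gripper_force: 29.4
```

```bash
python3 -c "
from h import *; from rig import get_state
s=get_state(); print(s['position'],s['width'],shift(s,[.5537,-.0898,.105],23.05))"
```

```text
[ 6.38922326e-01 -2.81093549e-04  1.05475810e-01] 0.009719484926851029 (array([-1.98, -4.53,  0.02]), np.float64(-0.05))
```

Call:
drive_tool --pt "-0.2 -0.4 0 0" --pt "-0.5 -1.1 0 0" --pt "-0.9 -2 0 0" --pt "-1.3 -3 0 0" --pt "-1.7 -3.9 0 0" --pt "-1.9 -4.4 0 0" --pt "-1.98 -4.53 0 0" --pt "-1.98 -4.53 0 0"

```text
clock: 27.02
position: [0.5534, -0.0905, 0.1055]
ee_rot: [-0.0, 0.554, 0.832, 0.0]
contact_force: [-0.5, -0.2, -0.9]
width: 0.0101
gripper_force: 29.4
```

Call:
drive_tool --pt "0 0 0.2 0" --pt "0 0 0.4 0" --pt "0 0 0.6 0" --pt "0 0 0.6 0" --pt "0 0 0.6 0" --pt "0 0 0.6 0" --pt "0 0 0.6 0" --pt "0 0 0.6 0"

```text
clock: 27.68
position: [0.5542, -0.0897, 0.0909]
ee_rot: [0.0, 0.553, 0.833, 0.0]
contact_force: [0.5, 0.9, -0.4]
width: 0.0097
gripper_force: 29.4
```

Run:
```python
from look import *
s=get_state(); print(s['position'],s['width'],shift(s,[.5537,-.0898,.0592],23.05))
look('w6')
```

```text
[ 0.55424677 -0.08973639  0.09092059] 0.00972905565183249 (array([ 0.01, -0.02,  1.27]), np.float64(-0.04))
```

View pics/w6.png

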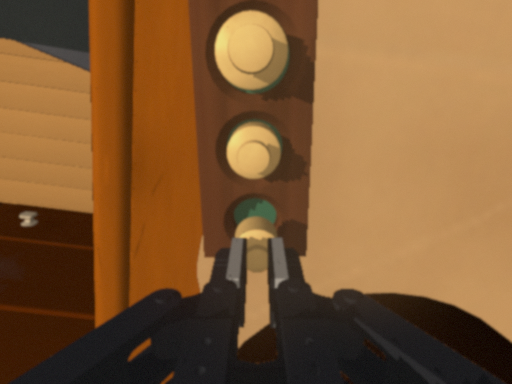

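The 35 is seated at (251,50) and the 29 at (253,150). The 23 is lined up over its bore at (255,212).

Call:
drive_tool --pt "0 -0.02 0.2 0" --pt "0 -0.02 0.45 0" --pt "0 -0.02 0.7 0" --pt "0 -0.02 0.9 0" --pt "0 -0.02 1.05 0" --pt "0 -0.02 1.15 0" --pt "0 -0.02 1.23 0" --pt "0 -0.02 1.23 0"

```text
clock: 28.4
position: [0.5534, -0.09, 0.0596]
ee_rot: [-0.0, 0.554, 0.833, -0.0]
contact_force: [-0.2, 0.2, 0.3]
width: 0.0098
gripper_force: 29.4
```

Call:
drive_tool --pt "0 0 0.03 0" --pt "0 0 0.06 0" --pt "0 0 0.1 0" --pt "0 0 0.1 0" --pt "0 0 0.1 0" --pt "0 0 0.1 0" --pt "0 0 0.1 0" --pt "0 0 0.1 0"

```text
clock: 29.07
position: [0.5538, -0.0903, 0.0591]
ee_rot: [0.001, 0.553, 0.833, 0.0]
contact_force: [-2.4, 0.1, 9.3]
width: 0.01
gripper_force: 30.0
```

Call:
drive_tool --pt "0 0 -0.03 0" --pt "0 0 -0.05 0" --pt "0 0 -0.05 0" --pt "0 0 -0.05 0" --pt "0 0 -0.3 0" --pt "0 0 -1 0" --pt "0 0 -2 0" --pt "0 0 -3 0" --grip 36

```text
clock: 29.73
position: [0.553, -0.0898, 0.1329]
ee_rot: [-0.001, 0.554, 0.833, -0.0]
contact_force: [0.9, 0.3, -0.5]
width: 0.0361
gripper_force: 0.0
```

Call:
drive_tool --pt "0 -0.3 -0.5 0" --pt "0 -0.8 -1 0" --pt "0 -1.4 -1.5 0" --pt "0 -2 -2 0" --pt "0 -2.4 -2 0" --pt "0 -2.5 -2 0" --pt "0 -2.5 -2 0" --pt "0 -2.5 -2 0"

```text
clock: 30.4
position: [0.4957, -0.1141, 0.1817]
ee_rot: [-0.0, 0.554, 0.833, 0.0]
contact_force: [0.4, -1.0, -0.5]
width: 0.0359
gripper_force: 0.0
```

Run:
```python
from look import *
s=get_state(); print(s['position'])
c=look('w7'); W=cloud(c)
for n,x,y,h,r in (('44',.4946,.0491,.074,.012),('35',.5169,-.0033,.062,.010),('29',.5365,-.0493,.054,.009),('23',.5537,-.0898,.047,.007)):
    m=(np.hypot(W[...,0]-x,W[...,1]-y)<.02)&(abs(W[...,2]-h)<.006)&(c['d']>0); k=W[m]
    if len(k): print(n,len(k),k.mean(0).round(4),'top z',np.percentile(k[:,2],[10,95]).round(4),'want',h)
y=(np.hypot(W[...,0]-.711,W[...,1]-.033)<.05)&(W[...,2]>.011)&(W[...,2]<.02)&(c['d']>0); print('box',y.sum(),W[y].mean(0) if y.any() else '')
look('top1','top')
```

```text
[ 0.49573318 -0.11407417  0.1816824 ]
35 701 [ 0.5151 -0.0047  0.0594] top z [0.0582 0.0609] want 0.062
29 397 [ 0.5351 -0.0502  0.052 ] top z [0.0504 0.0534] want 0.054
23 211 [ 0.5529 -0.0903  0.0446] top z [0.0434 0.0459] want 0.047
box 0
```

View pics/w7.png

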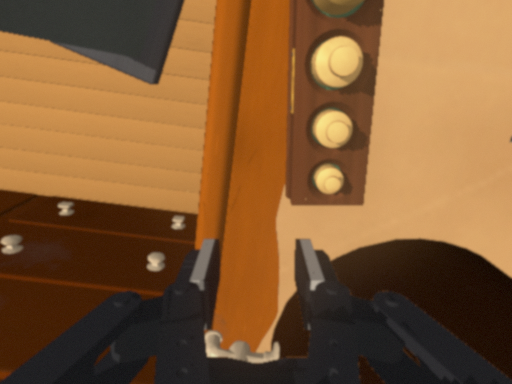

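All the weights stand in their bores: the 35 at (336,62), the 29 at (332,128), the 23 at (328,179) and the 44 at the top edge. I'll check the 44 and the matchbox from the top view.

Run:
```python
from h import *
for t in('top0','top1'):
    c=dict(np.load(t+'.npz')); W=cloud(c); ok=c['d']>0
    y=(np.hypot(W[...,0]-.711,W[...,1]-.033)<.045)&(W[...,2]>.011)&(W[...,2]<.021)&ok; print(t,'box',y.sum(),W[y].mean(0).round(4))
    for n,x,yy,h in (('44',.4946,.0491,.074),('35',.5169,-.0033,.062),('29',.5365,-.0493,.054),('23',.5537,-.0898,.047)):
        k=W[(np.hypot(W[...,0]-x,W[...,1]-yy)<.02)&(abs(W[...,2]-h)<.006)&ok]
        if len(k): print(n,len(k),k.mean(0).round(4),np.percentile(k[:,2],95).round(4))
```

```text
top0 box 555 [0.7112 0.0327 0.0165]
top1 box 561 [0.7111 0.0328 0.0165]
44 181 [0.494  0.0503 0.0732] 0.0759
35 115 [ 0.516  -0.0031  0.0605] 0.0634
23 3 [ 0.5579 -0.0855  0.046 ] 0.0464
```

The matchbox hasn't moved, and the weights I could measure stand at the right height. I'm handing the job in.

```bash
python3 -c "
from rig import order; print(order.sign_off())"
```

```text
the job is handed in; nothing more can be done
None
```

All four weights are upright on the felt in their own bores, biggest to smallest, the matchbox has not moved, and the job was handed in at about 30 s.

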